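Catch a rolling honey-jar caddy on its sprung bumper

TASK

Press the black knob of the jar rack fully down so that the stop bar drops, and let the wheeled caddy with the honey jar roll down on its own, untouched until the jar has crossed the bright seam in mid-chute. In the lower half, catch it gently on its sprung bumper with the fingers, never squeezing the bumper more than half of its 18 mm, and hold it still there for two seconds before it reaches the front lip. Then ease it down against the lip without a knock and take the hand away, leaving it at rest there, the knob down and the other kitchen things alone.

Things in the scene. Friction and masses are not known exactly. Their poses are not given: they have to be found in the camera images.
- rack: Fixed dark steel rack: straight chute 580 mm long, 116 mm wide inside, side rims 26 mm above the deck, 6 mm thick. Origin on the worktop under the chute's centre, z up; y points up the chute, x across it. Deck height above the worktop = 45 mm + 0.045 y (slope 2.6 degrees); high end y = +290 mm, low end -290 mm; end wall at the high end 42 mm above the deck.
- chute_mid (a point): Middle of the chute, on the deck surface, rack y = 0, marked by a thin bright seam across the deck: the border between its upper and lower half. The caddy counts as in the lower half once its origin (the jar) has passed it.
- caddy: Aluminium tray on four 50 mm wheels with a honey jar (68 mm wide, top 78 mm above the deck); 106 mm wide, 110 mm long, 0.6 kg (0.5 to 0.75). Origin on the deck under its centre, axes as the rack's; front wall at its y = -55 mm. Starts at rack y = +208 mm. Speeds up at 0.26 m/s2 less 0.8 per s of its speed: origin at mid-chute after 1.6 s at 0.23 m/s, at the lip after 2.5 s at 0.27.
- bumper (a joint): Squeeze of the caddy's sprung bumper, m: 0 = out, 0.018 = fully in; spring 90 N/m, damping 2 N s/m. A plate 60 mm wide, 6 mm thick, from 4 to 40 mm above the deck, in front of the caddy's front wall, centred. Meeting a still finger at 0.23 m/s squeezes it about 15 mm, at 0.10 m/s about 7 mm; holding the caddy still squeezes it about 2 mm.
- bumper_face (a point): Centre of the bumper's front face, 22 mm above the deck, at caddy y = -81 mm when the bumper is out (moves with the bumper and the caddy).
- lip (a joint): Give of the front lip, m: 0 = free, grows to 0.020 as it is pushed down the chute; spring 200 N/m. Two white plastic pegs, 12 mm thick, 38 mm above the deck, at rack x = -48 and +48 mm, y = -296 mm; the caddy's front wall meets them, the bumper and fingers pass on through the open 84 mm gap between them. A knock that pushes them 10 mm (about 0.2 m/s) is too hard.
- lip_mid (a point): Point midway between the lip's pegs, on the deck surface, at the uphill side of the pegs: rack y = -290 mm. The caddy stands against the lip with its origin at rack y = -236 mm (bumper out, its face at -317 mm).
- release (a joint): Stop-bar plunger, m: 0 = up (bar across the deck, 14 mm high, holds the caddy back), 0.020 = fully down (bar below the deck; the caddy comes free at about 0.013). The knob is pushed straight down against 3 N friction plus 12 N per m/s; no spring, it stays where it is left.
- release_top (a point): Centre of the top face of the black push knob (42 mm diameter, 12 mm thick) beside the chute, at rack x = -100 mm, y = +150 mm, at first 104 mm above the worktop; it goes 20 mm down with the plunger. The chute's nearer rim begins 36 mm from this point towards rack +x.
- mug: White mug, 80 mm wide, 90 mm high, beyond the rack; origin at its foot. To be left alone.
- mill: Dark wooden pepper mill, 56 mm wide, 145 mm high, beyond the rack; origin at its foot. To be left alone.
- board: Dark chopping board, 120 x 200 x 12 mm, lying beyond the rack; origin under its centre. To be left alone.
Mind the look-alikes: they are no part of the job. Leave any purple look-alike of the caddy alone.

How it is judged:
By the outcome, as a careful person would: the job done as asked, in the order asked, and still so for the second after the job is handed in, with the robot touching nothing.
It also fails if it takes over 45 s, if anything falls off the work surface, if the arm or the gripper's body presses on something with over 40 N, if the wrist force passes 120 N, or if a joint passes its speed limit or range.

ROBOT

A 7-joint arm with a two-finger parallel gripper is mounted at the origin on the work surface. World frame = base frame: x ahead of the robot, y to its left, z up, the work surface at z = 0. Lengths are in m, angles in rad, forces in N, time in s.
With the tool pointing down it reaches from about 0.4 to 0.9 m from the base axis. Payload 5.6 kg.
Tool frame: the origin (TCP) lies at the very end of the fingers, on their centre line; the grasp point (between the pads) lies 19 mm behind it; z points along the fingers, y is the line along which they close (so a half turn about z gives the same grasp; the last joint's range is limited). The gripper opens to 92 mm and grips with 3 to 60 N. Pads are 20 mm wide; open, the fingers measure 128 mm over their backs; the gripper's body (75 mm by 189 mm) begins 69 mm behind the grasp point.
Start: joints at [-1.215, 0.468, -0.012, 1.603, 0.006, 1.071, -0.056], TCP at [0.252, 0.599, 0.215] pointing down, gripper open.
Joint ranges: [-2.53, 2.53], [-0.31, 2.02], [-1.57, 1.55], [0.28, 2.44], [-1.29, 4.43], [0.15, 1.84], [-2.92, 2.92]. Speed limits (rad/s): [2.57, 2.57, 3.14, 3.14, 3.14, 3.14, 3.14].

INTERFACE

Orientations are given as a rotation vector (axis times angle).
In Python, from bench import ctrl gives the robot as it stands.
- The arm moves only by the tool servo_tool, never from a script. Its argument "deltas" is a list of rows, each a list of 3 entries, a list of its own where there are three numbers: the shift along the tool's x, y, z in cm, then the turn, a rotation vector about the tool's x, y, z in rad, then the opening, from 0 (shut) to 1 (fully open). A call has 1 to 5 rows; each row is the pose to reach, as a shift and turn from the pose commanded when the call began, along the tool's axes at that moment; what a row does not reach only later rows make up. A row lasts 1/12 s, in which the tool goes at most 41.7 mm and 7.16 degrees, less where a joint would pass 70% of its speed; a pose out of reach is approached as far as the arm can. A call with a gripper value outside its range is refused whole. The fingers move at their own pace and stop on an object; "newtons" is the grip in N (left out, the last holds). Time passes only in rows, so rows that repeat a pose let the fingers close. It gives the time, the measured TCP pose, the force, the opening and the grip force at its end, in the units of the state.
- ctrl.observe(): the state, without advancing time (a new reading comes with each control period).
- ctrl.read_camera(name): name is "side" or "top"; returns the picture (400x640x3 uint8, blue, green, red); there is no depth.
- ctrl.camera_model(name): a dict with "fx", "fy", "cx", "cy" (pixels), "dist_coeffs" ([k1, k2, p1, p2, k3] as OpenCV has them; the pictures are not rectified), "eye" and "orientation" of the camera in the world. Camera axes: x right, y up, looking along -z (the intrinsics and any distortion apply to the point x, -y, -z); pixel columns grow to the right and rows downward; lengths in m; the calibration is good to about 2 mm. A picture is of the moment at which its call begins. camera_model takes no time and is no camera call.
- ctrl.hand_in(): hands the job in; it is judged then, once.
The state is a dict: "clock": time; "q": joint angles; "qvel": joint speeds; "joint_torque": joint torques, N m; "position": TCP position; "eef_rot": TCP orientation; "force": force on the tool from outside, world axes, zero at the start; "moment": the same for the moment, N m; "finger_gap": opening from 0.0 (shut) to 1.0 (fully open); "gripper_force": force on a finger pad.
Only numpy, scipy, OpenCV 4.12 (cv2) and the standard library are available. Lean on these libraries where they do the work, as an engineer would, in place of code of your own. Each camera call takes 0.05 s, during which the arm holds its last target. There are 200 camera calls.

## Working session

There is one attempt and no reset: what is moved stays moved. The work goes in short steps, Python scripts to look and compute and a tool call to move; the robot and the scene stay as the last step left them, time stands still between calls to the robot, and variables do not carry over. Pictures are saved under pics/ and viewed, at most 10 in all, crops included, and the job is handed in when it is done.

Besides the shell and the picture viewer there is one more tool, called after "Call:" by a JSON object that holds its "method" and its "body", one argument or row to a line. servo_tool: Moves the arm, as the interface text tells. Its arguments: {"type":"object","properties":{"deltas":{"type":"array"},"newtons":{"type":"number"}},"required":["deltas"]}

```bash
mkdir -p pics; python3 - <<'E'
from bench import ctrl
import cv2
for n in("side","top"):
    cv2.imwrite(f"pics/{n}0.png",ctrl.read_camera(n)); print(ctrl.camera_model(n))
s=ctrl.observe();print(s)
E
```

```text
{'fx': 417.5494536877883, 'fy': 417.5494536877883, 'cx': 317.3024250932452, 'cy': 198.50822591167662, 'dist_coeffs': array([0.01701613, 0.        , 0.        , 0.        , 0.        ]), 'eye': array([ 0.06943992, -0.71568746,  0.62467043]), 'orientation': array([ 1.03703224, -0.30694925, -0.53887882])}
{'fx': 388.8261909653132, 'fy': 388.8261909653132, 'cx': 317.27791416420416, 'cy': 201.12749118034057, 'dist_coeffs': array([-0.09476656,  0.        ,  0.        ,  0.        ,  0.        ]), 'eye': array([0.49764093, 0.03738917, 0.94017729]), 'orientation': array([ 0.09525751, -0.06044837, -1.55398317])}
{'clock': 0.1, 'q': array([-1.21498543,  0.46831145, -0.01160606,  1.60352831,  0.00599377,
        1.0713919 , -0.05629151]), 'qvel': array([-0.0016464 , -0.00208872,  0.00082273, -0.00085787, -0.0007004 ,
        0.00056588, -0.00010545]), 'joint_torque': array([ 7.34849800e-04, -5.21643484e+01, -1.25672817e-02, -2.44369358e+01,
       -5.68481418e-02,  1.39787715e-02,  5.10300606e-05]), 'position': array([0.25226456, 0.59848116, 0.21372243]), 'eef_rot': array([-6.22351799e-01, -3.07911566e+00,  2.49833949e-03]), 'force': array([ 0.28467623, -0.55717713, -0.64658116]), 'moment': array([-0.00283459, -0.01810686, -0.00526347]), 'gripper_force': 0.0, 'finger_gap': 0.998618940941795}
```

View pics/side0.png

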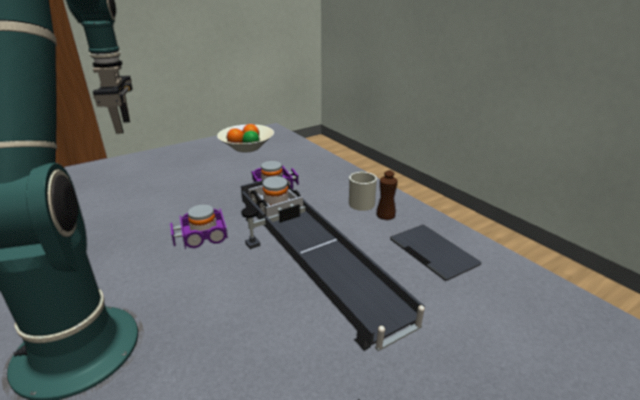

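View pics/top0.png

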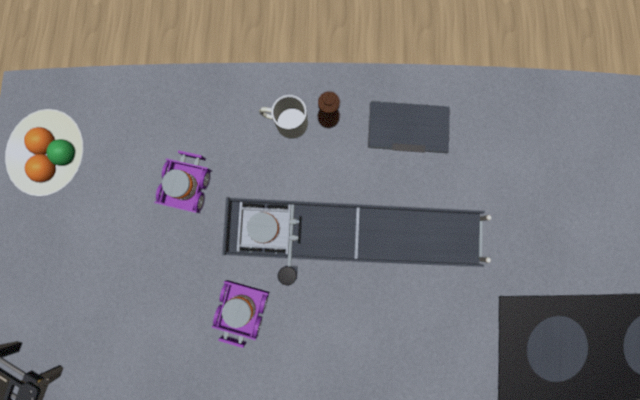

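The side view shows the knob near (250,213), the seam near (319,246) and the peg tops near (380,328) and (420,309). In the top view the knob is at (287,275), the seam at (357,232), and the pegs at (487,217) and (487,260). The real caddy is silver, at (266,228); two purple look-alikes stand nearby.

```bash
cat > h.py <<'E'
from bench import ctrl
import cv2, numpy as np
from scipy.spatial.transform import Rotation as R
def ray(n,p):
    m=ctrl.camera_model(n);K=np.array([[m['fx'],0,m['cx']],[0,m['fy'],m['cy']],[0,0,1]])
    u=cv2.undistortPoints(np.array([[p]],float),K,m['dist_coeffs'])[0,0]
    return m['eye'],R.from_rotvec(m['orientation']).apply([u[0],-u[1],-1])
def plane(n,p,z):
    e,d=ray(n,p);return e+d*(z-e[2])/d[2]
def two(ps,pt):
    e,d=ray('side',ps);f,g=ray('top',pt)
    t=np.linalg.lstsq(np.c_[d,-g],f-e,rcond=None)[0]
    a,b=e+d*t[0],f+g*t[1];return (a+b)/2,np.linalg.norm(a-b)
def blobs(im,box,f,amin=8):
    x0,y0,x1,y1=box;c=im[y0:y1,x0:x1];g=cv2.cvtColor(c,cv2.COLOR_BGR2GRAY)
    n,l,s,ce=cv2.connectedComponentsWithStats(f(g).astype(np.uint8))
    return [(s[i,:4]+[x0,y0,0,0],s[i,4],ce[i]+[x0,y0]) for i in range(1,n) if s[i,4]>=amin]
E
python3 - <<'E'
from h import *
S=cv2.imread('pics/side0.png');T=cv2.imread('pics/top0.png')
for nm,im,bx,f in [('seamT',T,(345,205,370,262),lambda g:g>100),('pegT',T,(476,208,500,270),lambda g:g>150),('knobT',T,(270,262,305,292),lambda g:g<70),
 ('seamS',S,(295,232,345,258),lambda g:g>110),('pegS',S,(368,300,430,352),lambda g:g>150),('knobS',S,(236,200,266,222),lambda g:g<50)]:
    print(nm,[(list(map(int,b[0])),int(b[1]),b[2].round(1).tolist()) for b in blobs(im,bx,f)])
a=cv2.resize(S[180:350,220:440],None,fx=3.5,fy=3.5,interpolation=cv2.INTER_CUBIC)
b=cv2.resize(T[190:300,215:315],None,fx=5,fy=5,interpolation=cv2.INTER_CUBIC)
cv2.imwrite('pics/a.png',a);cv2.imwrite('pics/b.png',b)
E
```

```text
seamT [([354, 207, 6, 52], 202, [356.6, 232.2]), ([345, 261, 12, 1], 12, [350.5, 261.0])]
pegT [([487, 215, 5, 5], 20, [488.9, 217.0]), ([480, 222, 2, 33], 66, [480.5, 238.0]), ([486, 257, 5, 6], 21, [488.2, 259.6])]
knobT [([278, 266, 19, 19], 184, [286.1, 276.4])]
seamS [([300, 239, 36, 15], 101, [317.6, 245.8])]
pegS [([419, 306, 6, 4], 19, [421.4, 307.5]), ([379, 326, 6, 5], 24, [381.3, 328.1]), ([384, 326, 32, 19], 136, [398.9, 334.7])]
knobS [([242, 200, 24, 20], 241, [251.1, 210.5]), ([256, 200, 10, 8], 51, [260.2, 202.5])]
```

View pics/a.png

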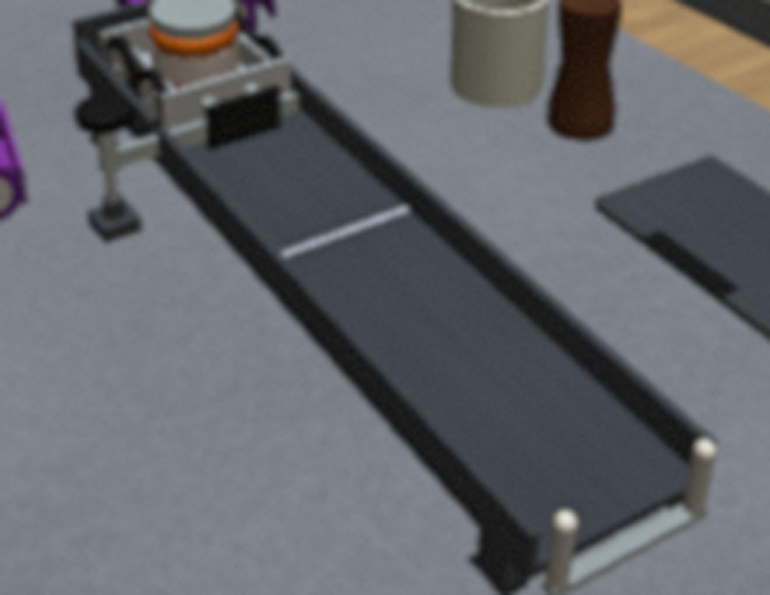

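View pics/b.png

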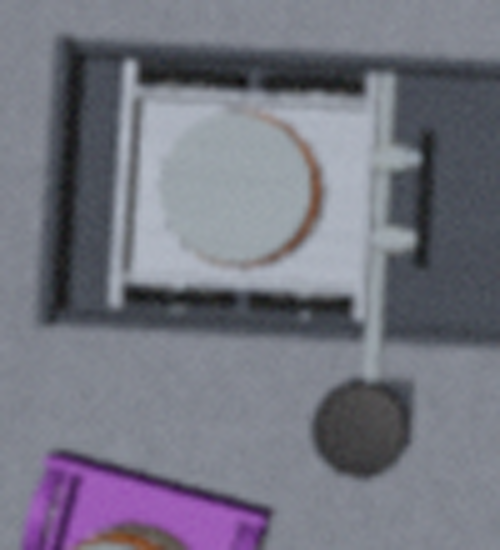

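The crops show the silver caddy held by the bar. The knob's top centre is at (103,104) in the side crop and (361,428) in the top crop, which is about (249.4,209.7) and (287.2,275.6) in the full pictures. The seam and both white peg tops are clear.

```bash
python3 - <<'E'
from h import *
np.set_printoptions(precision=4,suppress=True)
k=two((249.4,209.7),(287.2,275.6));sm=two((317.6,245.8),(356.6,232.2))
sb=two((300.5,252.8),(357,257)); st=two((336,240),(357,207.5))
p1=two((381.3,328.3),(488.2,259.6));p2=two((421.3,307.6),(488.9,217))
for n,v in zip('knob seam seamNear seamFar pegN pegF'.split(),(k,sm,sb,st,p1,p2)):print(n,*v)
# fit rack yaw+origin: rack pts 3D -> world
P=np.array([[-.1,.15,.104],[0,0,.045],[-.048,-.296,.0697],[.048,-.296,.0697]]);W=np.array([k[0],sm[0],p1[0],p2[0]])
a=P[:,0]+1j*P[:,1];b=W[:,0]+1j*W[:,1]
c=((b-b.mean())*np.conj(a-a.mean())).sum();yaw=np.angle(c);o=b.mean()-np.exp(1j*yaw)*a.mean()
r=np.exp(1j*yaw)*a+o-b;print('yaw',yaw,'o',o,'res mm',r*1e3,'dz',(P[:,2]-W[:,2])*1e3)
s=ctrl.observe();M=R.from_rotvec(s['eef_rot']).as_matrix();print(s['clock'],M)
w=lambda x,y:(lambda z:(z.real,z.imag))(np.exp(1j*yaw)*(x+1j*y)+o)
for q in [(-.1,.15),(0,0),(0,-.2),(0,-.3),(0,-.4)]:print(q,w(*q),np.hypot(*w(*q)))
E
```

```text
knob [0.4211 0.1178 0.1051] 0.0014735466431834378
seam [ 0.5184 -0.0346  0.046 ] 0.004852836563423958
seamNear [ 0.465  -0.0374  0.0494] 0.01152054027076629
seamFar [ 0.5744 -0.0347  0.0409] 0.0018774066795254002
pegN [ 0.458  -0.3301  0.0655] 0.000638526272882931
pegF [ 0.5542 -0.3336  0.0655] 0.0004305627678845136
yaw -0.0351697596059919 o (0.5167788617889959-0.03558759368785119j) res mm [ 1.0513+0.0726j -1.642 -1.0112j  0.4038+0.4321j  0.1869+0.5065j] dz [-1.097  -1.02    4.1534  4.2418]
0.1 [[-0.9215  0.3884 -0.0005]
 [ 0.3884  0.9215 -0.0015]
 [-0.0001 -0.0016 -1.    ]]
(-0.1, 0.15) (np.float64(0.42211507747472155), np.float64(0.11783589844845935)) 0.43825385063299305
(0, 0) (np.float64(0.5167788617889959), np.float64(-0.03558759368785119)) 0.5180027691204186
(0, -0.2) (np.float64(0.5097463598413657), np.float64(-0.23546391523784516)) 0.5615020986164329
(0, -0.3) (np.float64(0.5062301088675507), np.float64(-0.3354020760128421)) 0.6072589857036095
(0, -0.4) (np.float64(0.5027138578937356), np.float64(-0.4353402367878391)) 0.665013040988592
```

Call:
{"method": "servo_tool", "body": {
  "deltas": [
    [[-2.6, -2.9, 0], [0, 0, 0.12], 0],
    [[-5.2, -5.8, 0], [0, 0, 0.24], 0],
    [[-7.8, -8.7, 0], [0, 0, 0.36], 0],
    [[-10.4, -11.6, 0], [0, 0, 0.48], 0],
    [[-13, -14.5, 0], [0, 0, 0.6], 0]
  ]
}}

```text
clock: 0.52
position: [0.3161, 0.4128, 0.2142]
eef_rot: [-1.512, -2.753, 0.001]
force: [0.8, -0.1, 0.0]
finger_gap: 0.661
gripper_force: 0.0
```

```bash
cat >> h.py <<'E'
YAW=-0.03517;O=np.array([.5168,-.0356])
def w(x,y):
    c,s=np.cos(YAW),np.sin(YAW);return O+[c*x-s*y,s*x+c*y]
def rk(p):
    c,s=np.cos(YAW),np.sin(YAW);d=np.array(p)[:2]-O;return np.array([c*d[0]+s*d[1],-s*d[0]+c*d[1]])
def goto(x,y,z):
    s=ctrl.observe();M=R.from_rotvec(s['eef_rot'])
    c,sn=np.cos(YAW),np.sin(YAW)
    Tm=R.from_matrix(np.array([[-sn,c,0],[c,sn,0],[0,0,-1]]))
    print('t',s['clock'],'pos',s['position'].round(4),'rack',rk(s['position']).round(4),'shift cm',(M.inv().apply(np.r_[w(x,y),z]-s['position'])*100).round(2),'turn',(M.inv()*Tm).as_rotvec().round(3),'F',s['force'].round(1),'gap',s['finger_gap'],'q',s['q'].round(2))
E
python3 -c "
from h import *
goto(-.1,.15,.14)"
```

```text
t 0.5167 pos [0.3161 0.4128 0.2142] rack [-0.2164  0.4411] shift cm [-30.58  -6.87   7.43] turn [-0.001  0.     0.601] F [ 0.8 -0.1  0. ] gap 0.6609776241738041 q [-1.11  0.25  0.15  1.93 -0.04  0.97 -0.37]
```

Call:
{"method": "servo_tool", "body": {
  "deltas": [
    [[-3.8, -0.8, 0], [0, 0, 0.12], 0],
    [[-7.6, -1.6, 0], [0, 0, 0.24], 0],
    [[-11.4, -2.4, 0], [0, 0, 0.36], 0],
    [[-15.2, -3.2, 0], [0, 0, 0.48], 0],
    [[-19, -4, 0], [0, 0, 0.6], 0]
  ]
}}

```text
clock: 0.93
position: [0.3852, 0.2315, 0.2145]
eef_rot: [-2.258, -2.183, 0.0]
force: [1.3, -0.2, -0.8]
finger_gap: 0.294
gripper_force: 0.0
```

```bash
python3 -c "
from h import *
goto(-.1,.15,.115)"
```

```text
t 0.9333 pos [0.3852 0.2315 0.2145] rack [-0.1409  0.2623] shift cm [-11.24   4.08   9.95] turn [-0.    -0.     0.001] F [ 1.3 -0.2 -0.8] gap 0.2944522877931671 q [-0.93  0.12  0.34  2.09 -0.05  0.94 -0.6 ]
```

Call:
{"method": "servo_tool", "body": {
  "deltas": [
    [[-3.6, 1.3, 0], [0, 0, 0], 0],
    [[-7.2, 2.7, 1], [0, 0, 0], 0],
    [[-11, 4, 4], [0, 0, 0], 0],
    [[-11, 4, 7.5], [0, 0, 0], 0],
    [[-11, 4, 8.5], [0, 0, 0], 0]
  ]
}}

```text
clock: 1.35
position: [0.4198, 0.1187, 0.1261]
eef_rot: [-2.257, -2.183, 0.01]
force: [-1.2, -0.8, 0.2]
finger_gap: 0.004
gripper_force: 0.0
```

```bash
python3 -c "
from h import *
cv2.imwrite('pics/c.png',ctrl.read_camera('side')[140:300,180:340].repeat(3,0).repeat(3,1))
goto(-.1,.15,.105)"
```

```text
t 1.4 pos [0.4191 0.1203 0.126 ] rack [-0.1031  0.1524] shift cm [-0.23  0.33  2.1 ] turn [-0.007  0.004  0.004] F [-0.3 -0.5 -0.4] gap 0.003200662295721997 q [-0.73  0.25  0.43  2.2  -0.15  0.73 -0.23]
```

View pics/c.png

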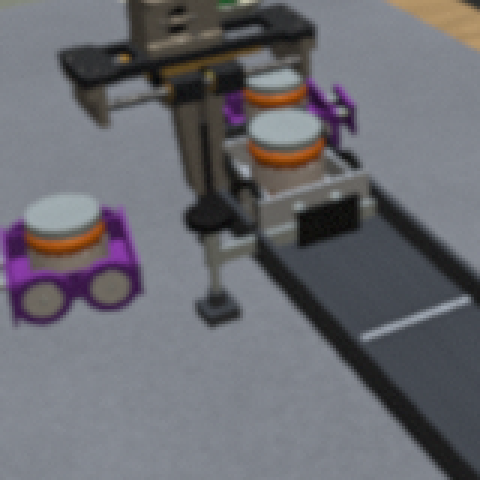

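The closed fingers hang centred over the knob, at about (210,205) in the crop. The caddy is still held by the bar.

```bash
cat >> h.py <<'E'
def caddy(name=None,T=None):
    if T is None:T=ctrl.read_camera('top')
    if name:cv2.imwrite(name,T)
    g=cv2.cvtColor(T,cv2.COLOR_BGR2GRAY)[208:252,232:480]
    n=(g>115).sum(0);c=np.where(n>24)[0]+232
    i=n.astype(int)
    u=c[0]; # rear wall: first broad bright column
    return u,rk(plane('top',(u,230),.09)),c
E
cat > sim.py <<'E'
import numpy as np
def free(t):
    return .208-.325*(t-(1-np.exp(-.8*t))/.8)
def sim(hy0,t_start,rows,m=.6,dt0=0,lag=.03,T=4,edge=.010):
    # rows: cumulative downhill shift (m) at each 1/12 s from t_start
    tt=t_start+np.arange(len(rows)+1)/12;cm=hy0-np.r_[0,rows]
    dt=.0005;y=.208;v=0;h=hy0;mx=0;ct=None
    for i in range(int(T/dt)):
        t=i*dt+dt0
        c=np.interp(i*dt,tt,cm);hn=h+(c-h)*dt/lag;hv=(hn-h)/dt;h=hn
        s=(h+edge)-(y-.081);F=0
        if s>0:
            F=max(0,90*s+2*(hv+v));
            if ct is None:ct=(round(i*dt,2),round(y,3),round(v+hv,3))
        if dt0<=0 and i*dt<-dt0: continue
        v+=(.26-.8*v-F/m)*dt;y-=v*dt;mx=max(mx,s)
    return ct,round(mx*1e3,1),round(y,3),round(v,3)
E
python3 - <<'E'
from h import *
T=cv2.imread('pics/top0.png');print(caddy(T=T)); print(caddy('pics/t1.png')[:2])
from sim import *
d=[.6,1.2]+[1.6]*7+[1.45,1.3,1.1,.9,.7,.5,.3,.15]
rows=np.cumsum(d)/100;print(rows[-1])
for hy in(-.10,-.105,-.11,-.115):
  for ts in (1.4,):
    print(hy,ts,[sim(hy,ts,rows,m,0,l) for m in(.5,.75) for l in(.01,.05)])
E
```

```text
(np.int64(238), array([-0.01026484,  0.26586541]), array([238, 239, 240, 242, 243, 244, 245, 246, 247, 248, 249, 250, 251,
       252, 253, 254, 255, 256, 257, 258, 259, 260, 261, 262, 263, 264,
       265, 266, 267, 268, 269, 270, 271, 272, 273, 274, 275, 276, 277,
       278, 279, 280, 281, 282, 283, 284, 285, 286, 287, 288, 289, 290,
       291, 292, 356, 357, 358]))
(np.int64(238), array([-0.01026484,  0.26586541]))
0.19399999999999995
-0.1 1.4 [((1.85, -0.08, np.float64(0.059)), np.float64(4.5), np.float64(-0.204), np.float64(-0.001)), ((1.71, -0.046, np.float64(0.054)), np.float64(4.6), np.float64(-0.204), np.float64(-0.001)), ((1.85, -0.08, np.float64(0.059)), np.float64(6.1), np.float64(-0.205), np.float64(0.001)), ((1.71, -0.046, np.float64(0.054)), np.float64(6.8), np.float64(-0.205), np.float64(0.002))]
-0.105 1.4 [((1.93, -0.1, np.float64(0.064)), np.float64(4.1), np.float64(-0.209), np.float64(-0.001)), ((1.8, -0.068, np.float64(0.057)), np.float64(4.7), np.float64(-0.209), np.float64(-0.001)), ((1.93, -0.1, np.float64(0.064)), np.float64(5.6), np.float64(-0.21), np.floa
[... 165 characters left out ...]
), np.float64(-0.214), np.float64(-0.0)), ((1.89, -0.089, np.float64(0.061)), np.float64(4.4), np.float64(-0.214), np.float64(-0.001)), ((2.01, -0.12, np.float64(0.068)), np.float64(5.8), np.float64(-0.215), np.float64(-0.001)), ((1.89, -0.089, np.float64(0.061)), np.float64(6.0), np.float64(-0.215), np.float64(0.001))]
-0.115 1.4 [((2.08, -0.139, np.float64(0.071)), np.float64(5.2), np.float64(-0.219), np.float64(0.0)), ((1.97, -0.109, np.float64(0.066)), np.float64(4.3), np.float64(-0.219), np.float64(-0.001)), ((2.08, -0.139, np.float64(0.071)), np.float64(7.1), np.float64(-0.221), np.float64(0.0)), ((1.97, -0.109, np.float64(0.066)), np.float64(5.6), np.float64(-0.22), np.float64(-0.0))]
```

Call:
{"method": "servo_tool", "body": {
  "deltas": [
    [[-0.2, 0.3, 1], [0, 0, 0], 0],
    [[-0.2, 0.3, 1.7], [0, 0, 0], 0],
    [[-0.2, 0.3, 1.7], [0, 0, 0], 0]
  ]
}}

```text
clock: 1.7
position: [0.4249, 0.1212, 0.1123]
eef_rot: [-2.25, -2.192, 0.0]
force: [0.7, -0.5, -0.8]
finger_gap: 0.007
gripper_force: 0.0
```

```bash
python3 -c "
from h import *
goto(-.1,.15,.084)"
```

```text
t 1.7 pos [0.4249 0.1212 0.1123] rack [-0.0974  0.1535] shift cm [-0.35 -0.26  2.83] turn [-0.    -0.     0.009] F [ 0.7 -0.5 -0.8] gap 0.006816500975926984 q [-0.72  0.28  0.42  2.2  -0.18  0.69 -0.2 ]
```

Call:
{"method": "servo_tool", "body": {
  "deltas": [
    [[-0.3, -0.2, 1.2], [0, 0, 0], 0],
    [[-0.3, -0.2, 2.2], [0, 0, 0], 0],
    [[-0.3, -0.2, 3.2], [0, 0, 0], 0],
    [[-0.3, -0.2, 3.2], [0, 0, 0], 0]
  ]
}}

```text
clock: 2.03
position: [0.4247, 0.119, 0.0836]
eef_rot: [-2.25, -2.189, -0.005]
force: [-7.6, 0.8, 35.1]
finger_gap: 0.003
gripper_force: 17.5
```

```bash
python3 -c "
from h import *
goto(-.02,-.105,.107)"
```

```text
t 2.0333 pos [0.4247 0.119  0.0836] rack [-0.0974  0.1513] shift cm [-25.68   7.55  -2.42] turn [ 0.001 -0.004  0.008] F [-7.6  0.8 35.1] gap 0.0034221617432429047 q [-0.69  0.34  0.39  2.22 -0.23  0.62 -0.15]
```

Call:
{"method": "servo_tool", "body": {
  "deltas": [
    [[-0.3, 0, -2.8], [0, 0, 0], 0],
    [[-4, 0.4, -3], [0, 0, 0], 0],
    [[-7.8, 1.6, -3], [0, 0, 0], 0],
    [[-11.4, 3.2, -3], [0, 0, 0], 0],
    [[-15, 5, -3], [0, 0, 0], 0]
  ]
}}

```text
clock: 2.45
position: [0.4683, -0.0348, 0.1106]
eef_rot: [-2.25, -2.191, -0.0]
force: [0.8, -0.1, 0.4]
finger_gap: 0.005
gripper_force: 0.0
```

```bash
python3 -c "
from h import *
goto(0,-.105,.052);print(caddy('pics/t2.png'))"
```

```text
t 2.45 pos [ 0.4683 -0.0348  0.1106] rack [-0.0485 -0.0009] shift cm [-10.45   4.76   5.84] turn [-0.001 -0.001  0.009] F [ 0.8 -0.1  0.4] gap 0.005224733228853175 q [-0.4   0.33  0.47  2.14 -0.23  0.71  0.2 ]
(np.int64(257), array([-0.00800474,  0.22373157]), array([257, 258, 259, 260, 261, 262, 263, 264, 265, 266, 267, 268, 269,
       270, 271, 272, 273, 274, 275, 276, 277, 278, 279, 280, 281, 282,
       283, 284, 285, 286, 287, 288, 289, 290, 291, 292, 293, 294, 295,
       296, 297, 298, 299, 300, 301, 302, 303, 304, 305, 306, 307, 308]))
```

Call:
{"method": "servo_tool", "body": {
  "deltas": [
    [[-3.2, 1.8, 0], [0, 0, 0], 0],
    [[-6.6, 3.6, 1], [0, 0, 0], 0],
    [[-10, 4.7, 3.3], [0, 0, 0], 0],
    [[-10.2, 4.7, 5.8], [0, 0, 0], 0]
  ]
}}

```text
clock: 2.83
position: [0.5155, -0.1443, 0.053]
eef_rot: [2.254, 2.178, 0.001]
force: [0.1, -0.9, -0.4]
finger_gap: 0.009
gripper_force: 0.0
```

```bash
python3 -c "
from h import *
print(caddy('pics/t3.png'));goto(0,-.105,.052)"
```

```text
(np.int64(283), array([-0.00498231,  0.1665006 ]), array([283, 284, 285, 286, 287, 288, 289, 290, 291, 292, 293, 294, 295,
       296, 297, 298, 299, 300, 301, 302, 303, 304, 305, 306, 307, 308,
       309, 310, 311, 312, 313, 314, 315, 316, 317, 318, 319, 320, 321,
       322, 323, 324, 325, 326, 327, 328, 329, 330, 331, 332, 333, 334,
       356, 357, 358]))
t 2.8833 pos [ 0.5105 -0.1407  0.0476] rack [-0.0026 -0.1052] shift cm [ 0.02  0.26 -0.44] turn [-0.005  0.002  0.002] F [-1.4  1.9 -3.2] gap 0.010069874427593134 q [-0.14  0.54  0.43  2.03 -0.35  0.65  0.49]
```

```bash
python3 - <<'E'
from sim import *
for nm,d in {'A':[0]*5+[.8]+[1.6]*5+[1.45,1.3,1.1,.9,.7,.5,.3,.15],
 'B':[0]*4+[.4,1.0]+[1.6]*5+[1.45,1.3,1.1,.9,.7,.5,.3,.15],
 'C':[0]*4+[.5,1.2]+[1.5]*4+[1.4,1.25,1.1,.9,.75,.6,.4,.25,.1]}.items():
  rows=np.cumsum(d)/100;print(nm,rows[-1])
  for e in(-.006,0,.006):
    r=[sim(-.105-e,1.041,rows,m,0,l) for m in(.5,.75) for l in(.01,.04)]
    print(e,[(x[0][0],x[0][1],float(x[0][2]),float(x[1])) for x in r],r[-1][2])
E
```

```text
A 0.152
-0.006 [(1.74, -0.053, 0.052, 3.6), (1.63, -0.026, 0.056, 4.3), (1.74, -0.053, 0.052, 5.3), (1.63, -0.026, 0.056, 6.0)] -0.162
0 [(1.85, -0.079, 0.059, 4.1), (1.75, -0.054, 0.053, 3.7), (1.85, -0.079, 0.059, 5.7), (1.75, -0.054, 0.053, 5.5)] -0.168
0.006 [(1.95, -0.104, 0.065, 5.6), (1.85, -0.08, 0.059, 3.9), (1.95, -0.104, 0.065, 7.6), (1.85, -0.08, 0.059, 5.4)] -0.174
B 0.158
-0.006 [(1.85, -0.079, 0.059, 4.1), (1.75, -0.054, 0.053, 3.7), (1.85, -0.079, 0.059, 5.7), (1.75, -0.054, 0.053, 5.5)] -0.168
0 [(1.95, -0.104, 0.065, 5.6), (1.85, -0.08, 0.059, 3.9), (1.95, -0.104, 0.065, 7.6), (1.85, -0.08, 0.059, 5.4)] -0.174
0.006 [(2.02, -0.123, 0.086, 6.9), (1.95, -0.105, 0.065, 5.3), (2.02, -0.123, 0.086, 9.4), (1.95, -0.105, 0.065, 7.2)] -0.18
C 0.1445
-0.006 [(1.84, -0.077, 0.071, 5.3), (1.76, -0.058, 0.066, 4.3), (1.84, -0.077, 0.071, 7.4), (1.76, -0.058, 0.066, 5.7)] -0.155
0 [(1.92, -0.097, 0.087, 6.5), (1.85, -0.079, 0.071, 5.2), (1.92, -0.097, 0.087, 8.9), (1.85, -0.079, 0.071, 7.1)] -0.161
0.006 [(1.98, -0.113, 0.107, 7.6), (1.93, -0.099, 0.084, 6.3), (1.98, -0.113, 0.107, 10.2), (1.93, -0.099, 0.084, 8.6)] -0.167
```

Call:
{"method": "servo_tool", "body": {
  "deltas": [
    [[0, 0.2, -0.3], [0, 0, 0], 0],
    [[0, 0.2, -0.3], [0, 0, 0], 0],
    [[0, 0.2, -0.3], [0, 0, 0], 0]
  ]
}}

```text
clock: 3.13
position: [0.5156, -0.136, 0.0567]
eef_rot: [2.25, 2.192, 0.002]
force: [-1.0, 0.3, -0.1]
finger_gap: 0.008
gripper_force: 0.0
```

```bash
python3 - <<'E'
from h import *
u,p,c=caddy('pics/t4.png');print(u,p,c[-8:]);goto(0,-.105,.052)
from sim import *
from scipy.optimize import brentq
y=p[1]-.0579;t=brentq(lambda t:free(t)-y,.1,2.4);print('t at pic',t,'y',y)
hy=rk(ctrl.observe()['position'])[1]
for t1 in(t+.05,1.34+.05*0):
 for nm,d in {'A1':[0,.8]+[1.6]*6+[1.45,1.3,1.1,.9,.7,.5,.3,.15],'A0':[.0,.3,1.4]+[1.6]*5+[1.45,1.3,1.1,.9,.7,.5,.3,.15],'A2':[.4]+[1.4]+[1.6]*6+[1.45,1.3,1.1,.9,.7,.5,.3,.15]}.items():
  rows=np.cumsum(d)/100;print(nm,t1,rows[-1])
  for e in(-.005,0,.005):
    r=[sim(hy-e,t1,rows,m,0,l) for m in(.5,.75) for l in(.01,.04)]
    print(e,[(x[0][0],x[0][1],float(x[0][2]),float(x[1])) for x in r],r[-1][2])
E
```

```text
308 [-0.00214471  0.11180519] [352 353 354 355 356 357 358 359]
t 3.1833 pos [ 0.5157 -0.1359  0.0569] rack [ 0.0024 -0.1003] shift cm [-0.47 -0.25  0.48] turn [ 0.002 -0.001  0.009] F [ 0.1  0.8 -0.5] gap 0.005260396466500419 q [-0.15  0.52  0.43  2.02 -0.35  0.66  0.48]
t at pic 1.2724871595197387 y 0.053905194303709485
A1 1.3224871595197387 0.16799999999999998
-0.005 [(1.85, -0.08, 0.059, 3.9), (1.75, -0.055, 0.053, 3.8), (1.85, -0.08, 0.059, 5.3), (1.75, -0.055, 0.053, 5.6)] -0.174
0 [(1.93, -0.101, 0.064, 5.0), (1.84, -0.077, 0.058, 3.8), (1.93, -0.101, 0.064, 6.9), (1.84, -0.077, 0.058, 5.3)] -0.179
0.005 [(2.01, -0.12, 0.083, 6.2), (1.92, -0.098, 0.063, 4.5), (2.01, -0.12, 0.083, 8.4), (1.92, -0.098, 0.063, 6.2)] -0.185
A0 1.3224871595197387 0.16099999999999998
-0.005 [(1.73, -0.049, 0.051, 3.9), (1.62, -0.023, 0.057, 4.4), (1.73, -0.049, 0.051, 5.5), (1.62, -0.023, 0.057, 6.3)] -0.168
0 [(1.82, -0.072, 0.057, 3.8), (1.71, -0.046, 0.052, 4.1), (1.82, -0.072, 0.057, 5.3), (1.71, -0.046, 0.052, 5.8)] -0.173
0.005 [(1.9, -0.093, 0.062, 4.5), (1.81, -0.068, 0.056, 3.7), (1.9, -0.0
[... 964 characters left out ...]
0.033, 0.047, 6.1), (1.58, -0.013, 0.088, 7.0)] -0.168
0 [(1.76, -0.057, 0.053, 3.8), (1.65, -0.031, 0.055, 4.4), (1.76, -0.057, 0.053, 5.5), (1.65, -0.031, 0.055, 6.3)] -0.173
0.005 [(1.85, -0.079, 0.059, 3.9), (1.74, -0.053, 0.053, 4.0), (1.85, -0.079, 0.059, 5.3), (1.74, -0.053, 0.053, 5.7)] -0.178
A2 1.34 0.17799999999999996
-0.005 [(1.96, -0.108, 0.065, 5.1), (1.87, -0.084, 0.06, 3.9), (1.96, -0.108, 0.065, 7.2), (1.87, -0.084, 0.06, 5.3)] -0.184
0 [(2.03, -0.126, 0.085, 6.3), (1.95, -0.104, 0.065, 4.7), (2.03, -0.126, 0.085, 8.6), (1.95, -0.104, 0.065, 6.4)] -0.19
0.005 [(2.09, -0.141, 0.09, 7.4), (2.02, -0.124, 0.074, 5.8), (2.09, -0.141, 0.09, 9.9), (2.02, -0.124, 0.074, 7.8)] -0.195
```

Call:
{"method": "servo_tool", "body": {
  "deltas": [
    [[0, 0, 0], [0, 0, 0], 0],
    [[-0.3, 0, 0.05], [0, 0, 0], 0],
    [[-1.7, -0.1, 0.15], [0, 0, 0], 0],
    [[-3.3, -0.1, 0.25], [0, 0, 0], 0],
    [[-4.9, -0.1, 0.3], [0, 0, 0], 0]
  ]
}}

```text
clock: 3.6
position: [0.5127, -0.1862, 0.0531]
eef_rot: [2.25, 2.192, 0.001]
force: [0.1, 0.8, -0.5]
finger_gap: 0.001
gripper_force: 0.0
```

```bash
python3 -c "
from h import *
goto(0,-.2773,.048)"
```

```text
t 3.6 pos [ 0.5127 -0.1862  0.0531] rack [ 0.0012 -0.1507] shift cm [-12.66  -0.23   0.51] turn [ 0.001 -0.     0.009] F [ 0.1  0.8 -0.5] gap 0.0010124495979498573 q [-0.05  0.54  0.43  1.99 -0.35  0.67  0.58]
```

Call:
{"method": "servo_tool", "body": {
  "deltas": [
    [[-1.6, 0, 0.07], [0, 0, 0], 0],
    [[-3.2, -0.1, 0.14], [0, 0, 0], 0],
    [[-4.8, -0.1, 0.21], [0, 0, 0], 0],
    [[-6.4, -0.1, 0.28], [0, 0, 0], 0],
    [[-7.85, -0.1, 0.35], [0, 0, 0], 0]
  ]
}}

```text
clock: 4.02
position: [0.5093, -0.2657, 0.0497]
eef_rot: [2.252, 2.19, 0.001]
force: [0.4, 0.4, 0.1]
finger_gap: 0.001
gripper_force: 0.0
```

Call:
{"method": "servo_tool", "body": {
  "deltas": [
    [[-1.3, 0, 0.06], [0, 0, 0], 0],
    [[-2.4, 0, 0.11], [0, 0, 0], 0],
    [[-3.3, 0, 0.15], [0, 0, 0], 0],
    [[-4.0, 0, 0.18], [0, 0, 0], 0],
    [[-4.5, 0, 0.2], [0, 0, 0], 0]
  ]
}}

```text
clock: 4.43
position: [0.5079, -0.3104, 0.0472]
eef_rot: [2.253, 2.19, 0.0]
force: [0.1, 1.2, 0.2]
finger_gap: 0.007
gripper_force: 0.1
```

Call:
{"method": "servo_tool", "body": {
  "deltas": [
    [[-0.3, 0, 0], [0, 0, 0], 0],
    [[-0.45, 0, 0], [0, 0, 0], 0],
    [[-0.45, 0, 0], [0, 0, 0], 0],
    [[-0.45, 0, 0], [0, 0, 0], 0],
    [[-0.45, 0, 0], [0, 0, 0], 0]
  ]
}}

```text
clock: 4.85
position: [0.5079, -0.3136, 0.047]
eef_rot: [-2.251, -2.191, -0.0]
force: [0.6, -1.0, 0.1]
finger_gap: 0.006
gripper_force: 0.2
```

```bash
python3 - <<'E'
from h import *
goto(0,-.34,.044)
im=ctrl.read_camera('side');cv2.imwrite('pics/s5.png',np.hstack([im[150:370,250:450].repeat(2,0).repeat(2,1),ctrl.read_camera('top')[140:360,320:520].repeat(2,0).repeat(2,1)]))
E
```

```text
t 4.85 pos [ 0.5079 -0.3136  0.047 ] rack [ 0.0009 -0.2781] shift cm [-6.19 -0.13  0.3 ] turn [-0.    -0.     0.008] F [ 0.6 -1.   0.1] gap 0.005994830587159474 q [ 0.18  0.62  0.42  1.87 -0.37  0.73  0.78]
```

View pics/s5.png

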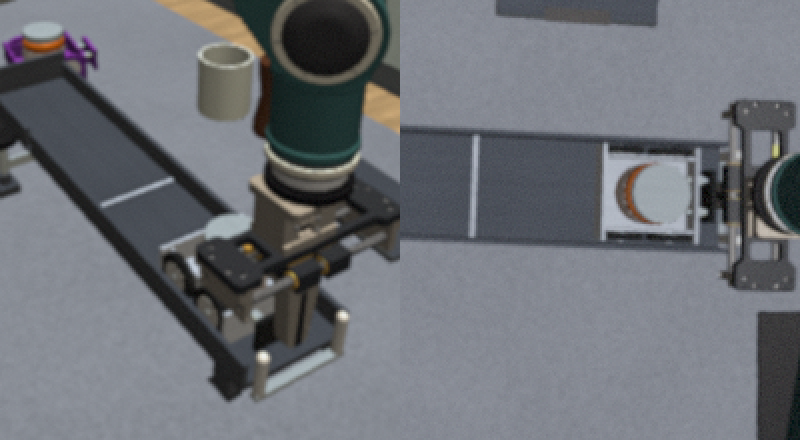

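The caddy is caught in the lower half. In the top crop, its rear wall is at x≈603 and the fingers are at its bumper at x≈715. The pegs are still clear of it. Now I'll hold for more than two seconds.

Call:
{"method": "servo_tool", "body": {
  "deltas": [
    [[0, 0, 0], [0, 0, 0], 0],
    [[0, 0, 0], [0, 0, 0], 0],
    [[0, 0, 0], [0, 0, 0], 0],
    [[0, 0, 0], [0, 0, 0], 0],
    [[0, 0, 0], [0, 0, 0], 0]
  ]
}}

```text
clock: 5.37
position: [0.5079, -0.3142, 0.0471]
eef_rot: [2.252, 2.19, 0.0]
force: [-0.3, -0.3, -0.9]
finger_gap: 0.005
gripper_force: 0.2
```

Call:
{"method": "servo_tool", "body": {
  "deltas": [
    [[0, 0, 0], [0, 0, 0], 0],
    [[0, 0, 0], [0, 0, 0], 0],
    [[0, 0, 0], [0, 0, 0], 0],
    [[0, 0, 0], [0, 0, 0], 0],
    [[0, 0, 0], [0, 0, 0], 0]
  ]
}}

```text
clock: 5.78
position: [0.5078, -0.3142, 0.0471]
eef_rot: [2.252, 2.19, 0.0]
force: [-0.5, 0.4, -0.2]
finger_gap: 0.004
gripper_force: 0.2
```

Call:
{"method": "servo_tool", "body": {
  "deltas": [
    [[0, 0, 0], [0, 0, 0], 0],
    [[0, 0, 0], [0, 0, 0], 0],
    [[0, 0, 0], [0, 0, 0], 0],
    [[0, 0, 0], [0, 0, 0], 0],
    [[0, 0, 0], [0, 0, 0], 0]
  ]
}}

```text
clock: 6.2
position: [0.5078, -0.3142, 0.0471]
eef_rot: [2.252, 2.19, 0.0]
force: [0.2, 0.3, -0.2]
finger_gap: 0.007
gripper_force: 0.2
```

Call:
{"method": "servo_tool", "body": {
  "deltas": [
    [[0, 0, 0], [0, 0, 0], 0],
    [[0, 0, 0], [0, 0, 0], 0],
    [[0, 0, 0], [0, 0, 0], 0],
    [[0, 0, 0], [0, 0, 0], 0],
    [[0, 0, 0], [0, 0, 0], 0]
  ]
}}

```text
clock: 6.62
position: [0.5078, -0.3142, 0.0471]
eef_rot: [2.252, 2.19, 0.0]
force: [0.1, -0.2, -0.7]
finger_gap: 0.004
gripper_force: 0.2
```

Call:
{"method": "servo_tool", "body": {
  "deltas": [
    [[0, 0, 0], [0, 0, 0], 0],
    [[0, 0, 0], [0, 0, 0], 0],
    [[0, 0, 0], [0, 0, 0], 0],
    [[0, 0, 0], [0, 0, 0], 0],
    [[0, 0, 0], [0, 0, 0], 0]
  ]
}}

```text
clock: 7.03
position: [0.5078, -0.3142, 0.0471]
eef_rot: [2.252, 2.19, 0.0]
force: [-0.4, -0.5, -0.9]
finger_gap: 0.003
gripper_force: 0.2
```

Call:
{"method": "servo_tool", "body": {
  "deltas": [
    [[0, 0, 0], [0, 0, 0], 0],
    [[0, 0, 0], [0, 0, 0], 0],
    [[0, 0, 0], [0, 0, 0], 0],
    [[0, 0, 0], [0, 0, 0], 0],
    [[0, 0, 0], [0, 0, 0], 0]
  ]
}}

```text
clock: 7.45
position: [0.5078, -0.3142, 0.0471]
eef_rot: [2.252, 2.19, 0.0]
force: [0.9, -0.1, -1.3]
finger_gap: 0.004
gripper_force: 0.2
```

Call:
{"method": "servo_tool", "body": {
  "deltas": [
    [[0, 0, 0], [0, 0, 0], 0],
    [[0, 0, 0], [0, 0, 0], 0],
    [[0, 0, 0], [0, 0, 0], 0],
    [[0, 0, 0], [0, 0, 0], 0],
    [[0, 0, 0], [0, 0, 0], 0]
  ]
}}

```text
clock: 7.87
position: [0.5078, -0.3142, 0.0471]
eef_rot: [2.252, 2.19, 0.0]
force: [-0.0, -0.6, -0.4]
finger_gap: 0.003
gripper_force: 0.2
```

```bash
cat >> h.py <<'E'
def rear():
    g=cv2.cvtColor(ctrl.read_camera('top'),cv2.COLOR_BGR2GRAY)[212:255,362:480]
    c=np.where((g>115).sum(0)>22)[0]+362
    print('rear px',c[:3],'caddy y',rk(plane('top',(c[0],235),.076))[1]-.0579)
E
python3 -c "
from h import *
rear();goto(0,-.34,.044)"
```

```text
rear px [421 422 423] caddy y -0.19651138215668565
t 7.9167 pos [ 0.5078 -0.3142  0.0471] rack [ 0.0008 -0.2787] shift cm [-6.13 -0.13  0.31] turn [ 0.    -0.     0.007] F [-0.2 -0.7  0.3] gap 0.0023049324561739354 q [ 0.18  0.62  0.42  1.87 -0.37  0.73  0.78]
```

Call:
{"method": "servo_tool", "body": {
  "deltas": [
    [[0, 0, 0], [0, 0, 0], 0],
    [[0, 0, 0], [0, 0, 0], 0],
    [[0, 0, 0], [0, 0, 0], 0],
    [[0, 0, 0], [0, 0, 0], 0],
    [[-0.1, 0, 0], [0, 0, 0], 0]
  ]
}}

```text
clock: 8.33
position: [0.5078, -0.315, 0.0471]
eef_rot: [-2.252, -2.19, -0.0]
force: [-0.9, 0.1, -0.3]
finger_gap: 0.008
gripper_force: 0.1
```

Call:
{"method": "servo_tool", "body": {
  "deltas": [
    [[-0.2, 0, 0], [0, 0, 0], 0],
    [[-0.45, 0, 0], [0, 0, 0], 0],
    [[-0.75, 0, 0], [0, 0, 0], 0],
    [[-1.05, 0, 0.05], [0, 0, 0], 0],
    [[-1.35, 0, 0.05], [0, 0, 0], 0]
  ]
}}

```text
clock: 8.75
position: [0.5073, -0.3292, 0.0465]
eef_rot: [2.253, 2.19, -0.0]
force: [-0.1, -0.3, -1.0]
finger_gap: 0.004
gripper_force: 0.1
```

Call:
{"method": "servo_tool", "body": {
  "deltas": [
    [[-0.3, 0, 0], [0, 0, 0], 0],
    [[-0.6, 0, 0], [0, 0, 0], 0],
    [[-0.9, 0, 0], [0, 0, 0], 0],
    [[-1.2, 0, 0.05], [0, 0, 0], 0],
    [[-1.5, 0, 0.05], [0, 0, 0], 0]
  ]
}}

```text
clock: 9.17
position: [0.507, -0.3439, 0.046]
eef_rot: [-2.252, -2.19, -0.0]
force: [-0.1, -0.3, 0.5]
finger_gap: 0.003
gripper_force: 0.0
```

Call:
{"method": "servo_tool", "body": {
  "deltas": [
    [[-0.25, 0, 0], [0, 0, 0], 0],
    [[-0.5, 0, 0], [0, 0, 0], 0],
    [[-0.75, 0, 0], [0, 0, 0], 0],
    [[-1.0, 0, 0.05], [0, 0, 0], 0],
    [[-1.25, 0, 0.05], [0, 0, 0], 0]
  ]
}}

```text
clock: 9.58
position: [0.5066, -0.3564, 0.0456]
eef_rot: [-2.252, -2.19, -0.0]
force: [1.0, 0.6, 0.3]
finger_gap: -0.003
gripper_force: 0.1
```

Call:
{"method": "servo_tool", "body": {
  "deltas": [
    [[-0.25, 0, 0], [0, 0, 0], 0],
    [[-0.5, 0, 0], [0, 0, 0], 0],
    [[-0.75, 0, 0], [0, 0, 0], 0],
    [[-1.0, 0, 0], [0, 0, 0], 0],
    [[-1.25, 0, 0], [0, 0, 0], 0]
  ]
}}

```text
clock: 10.0
position: [0.5063, -0.3689, 0.0456]
eef_rot: [-2.252, -2.19, -0.0]
force: [-0.3, 0.3, 0.7]
finger_gap: 0.01
gripper_force: 0.0
```

```bash
python3 -c "
from h import *
rear();goto(0,-.40,.044)"
```

```text
rear px [441 442 443] caddy y -0.24135697854564833
t 10.05 pos [ 0.5062 -0.3695  0.0457] rack [ 0.0011 -0.3341] shift cm [-6.59 -0.16  0.17] turn [0.    0.    0.007] F [ 0.5 -0.6  1.3] gap 0.0020623584266502687 q [ 0.27  0.66  0.42  1.79 -0.37  0.76  0.86]
```

Call:
{"method": "servo_tool", "body": {
  "deltas": [
    [[-0.3, 0, 0], [0, 0, 0], 0],
    [[-0.6, 0, 0], [0, 0, 0], 0],
    [[-1.2, 0, 0], [0, 0, 0], 0],
    [[-2.2, 0, 0], [0, 0, 0], 0],
    [[-3.5, 0, 0], [0, 0, 0], 0]
  ]
}}

```text
clock: 10.47
position: [0.5056, -0.404, 0.0456]
eef_rot: [-2.251, -2.191, -0.001]
force: [0.4, -0.2, 0.5]
finger_gap: 0.002
gripper_force: 0.0
```

Call:
{"method": "servo_tool", "body": {
  "deltas": [
    [[-1.5, 0, 0], [0, 0, 0], 0],
    [[-3.5, 0, -1], [0, 0, 0], 0],
    [[-5.5, 0, -3], [0, 0, 0], 0],
    [[-7.5, 0, -6], [0, 0, 0], 0],
    [[-8, 0, -9], [0, 0, 0], 0]
  ]
}}

```text
clock: 10.88
position: [0.5002, -0.4889, 0.1362]
eef_rot: [2.258, 2.184, -0.006]
force: [-1.0, -0.5, 0.1]
finger_gap: 0.006
gripper_force: 0.0
```

Call:
{"method": "servo_tool", "body": {
  "deltas": [
    [[0, 0, -2], [0, 0, 0], 0],
    [[0, 0, -3], [0, 0, 0], 0],
    [[0, 0, -3], [0, 0, 0], 0],
    [[0, 0, -3], [0, 0, 0], 0],
    [[0, 0, -3], [0, 0, 0], 0]
  ]
}}

```text
clock: 11.3
position: [0.5025, -0.4827, 0.1637]
eef_rot: [-2.25, -2.188, 0.0]
force: [-0.9, -0.2, -1.3]
finger_gap: 0.003
gripper_force: 0.0
```

```bash
python3 - <<'E'
from h import *
rear();goto(0,-.40,.044)
im=ctrl.read_camera('side');cv2.imwrite('pics/s6.png',np.hstack([im[170:370,230:430].repeat(2,0).repeat(2,1),ctrl.read_camera('top')[130:330,320:520].repeat(2,0).repeat(2,1)]))
rear()
E
```

```text
rear px [441 442 443] caddy y -0.24135697854564833
t 11.35 pos [ 0.5025 -0.4826  0.1635] rack [ 0.0014 -0.4472] shift cm [ 4.7  -0.07 11.96] turn [-0.002 -0.002  0.008] F [-0.6 -0.1  0.7] gap 0.00788441790503346 q [ 0.4   0.63  0.48  1.54 -0.31  1.05  0.93]
rear px [441 442 443] caddy y -0.24135697854564833
```

View pics/s6.png

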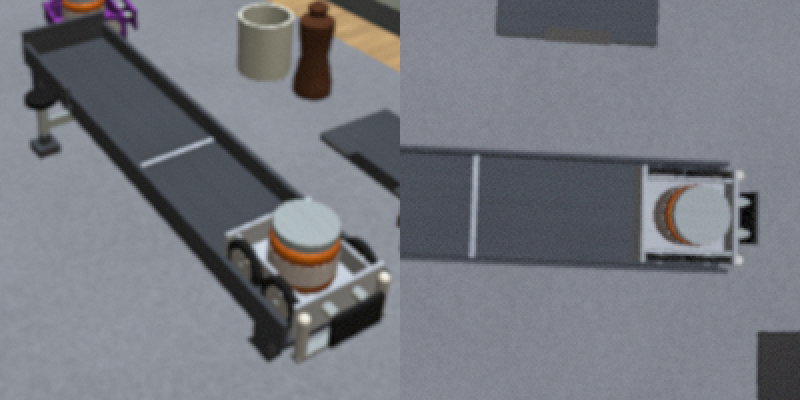

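The caddy rests against the pegs at about (735,215) in the top crop, with the bumper poking out between them. The knob is down, the hand is clear, and the mug, mill and board are untouched.

```bash
python3 -c "
from bench import ctrl
print(ctrl.hand_in())"
```

```text
the job is handed in; nothing more can be done
None
```

I handed in the job at about 11.4 s with the caddy at rest against the lip, the knob fully down, the hand clear and the other things untouched. I caught the caddy on its bumper in the lower half and held it there for over 2 s, but I never measured the bumper squeeze during the catch; simulation put it at 4–6 mm, under the 9 mm limit.

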